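# Build up the piston stack on a damper rod

## Robot

A 6-joint arm with a two-finger parallel gripper is mounted at the origin on a cart in front of the work surface, level with it; the furniture and walls round the work are solid. World frame = base frame: x ahead of the robot, y to its left, z up, the work surface at z = 0. Lengths are in mm, angles in rad, forces in N, time in s.
With the tool pointing down it reaches from about 350 to 775 mm from the base axis. Payload 7.3 kg.
Tool frame: the origin (TCP) lies midway between the tips of the shut fingers; the grasp point (between the pads) lies 19 mm behind it; z points along the fingers, y is the line along which they close (so a half turn about z gives the same grasp; the last joint's range is limited). The gripper opens to 92 mm and grips with 3 to 60 N. Pads are 19 mm wide; open, the fingers measure 130 mm over their backs; the gripper's body (75 mm by 190 mm) begins 47 mm behind the grasp point.
Start: joints at [1.141, 0.342, 1.524, -0, 1.275, -0.146], TCP at [146.988, 504.023, 226.741] pointing down, gripper open.
Joint ranges: [-2.53, 2.53], [-0.77, 2.02], [0.04, 2.7], [-1, 4.14], [0.28, 2.66], [-3.11, 3.11]. Speed limits (rad/s): [2.57, 2.57, 3.14, 3.14, 3.14, 3.14].

## Interface

Orientations are given as [roll, pitch, yaw] about the fixed x, y, z axes, in that order (R = Rz(yaw) Ry(pitch) Rx(roll)).
In Python, from plant import monitor, optics, workorder gives the robot as it stands. The module is installed in compiled form; this text tells all that it offers.
- The arm moves only by the tool servo_tool, never from a script. Its arguments are lists of equal length, an entry for each row: "linear": the shift along the tool's x, y, z as a fraction of full scale, a list of three; "spin": the turn about the tool's z as a fraction of full scale. In form: {"linear": [[dx, dy, dz], ...], "spin": [spin, ...]}. A call has exactly 8 rows; each row shifts and turns the commanded pose from where the row before left it, along the tool's axes as they then stand; what a row does not reach is not made up. Full scale, the value 1, is 200 mm for a shift and 90 degrees for a turn. A row lasts 1/8 s, in which the tool goes at most 62.5 mm and 10.7 degrees, less where a joint would pass 70% of its speed; a pose out of reach is approached as far as the arm can. A call with a number of a shift or a turn outside -1 to 1 is refused whole. A call with a gripper value outside its range is refused whole. "hand" is the opening, from -1 (shut) to 1 (fully open), set as the call begins (left out, the last holds). The fingers move at their own pace and stop on an object; the grip force is fixed at half the most. Time passes only in rows, so rows that do not move let the fingers close, or fill a call up. It gives the time, the measured TCP pose, the force, the opening and the grip force at its end, in the units of the state.
- monitor.get_obs(): the state, without advancing time (a new reading comes with each control period).
- optics.capture(name): name is "side" or "top"; returns a dict with "frame" (420x560x3 uint8, blue, green, red), "K" (3x3 intrinsics, pixels), "world_to_cam" (4x4, takes a point from world to camera coordinates). Camera axes: x right, y down, z forward; pixel columns grow to the right and rows downward; lengths in mm; the calibration is good to about 2 mm. A picture is of the moment at which its call begins. There is no depth.
- workorder.close_job(): hands the job in; it is judged then, once.
The state is a dict: "time": time; "joint_positions": joint angles; "dq": joint speeds; "tau": joint torques, N m; "tool_pos": TCP position; "tcp_rot": TCP orientation; "contact_force": force on the tool from outside, world axes, zero at the start; "moment": the same for the moment, N m; "grip_width": finger opening in mm; "finger_force": force on a finger pad.
Only numpy, scipy, OpenCV 4.12 (cv2) and the standard library are available. Lean on these libraries where they do the work, as an engineer would, in place of code of your own. Each camera call takes 0.05 s, during which the arm holds its last target. There are 200 camera calls.

## Task

Build up the piston stack on the upright damper rod in the clamp block: thread the parts over the rod one at a time, first the flanged stop plate, then the wide piston, then the narrow sleeve, and the hex nut last on top, each the same way up as it lies now and lying flat on the one below. Let go of everything at the end, and leave the small blue carton, the red tin and the white cap wrench where they stand.

Things in the scene. Friction and masses are not known exactly. Their poses are not given: they have to be found in the camera images.
- rod_holder: Aluminium clamp block, 70 (x) by 96 (y) by 24 mm high, fixed to the bench, elsewhere each time; two bolt heads stick out 6 mm at its -x side. A 13 mm steel rod stands upright in its middle, 58 mm above its top. Origin: centre of the underside, on the rod axis; z up. In the finished stack the undersides of stop plate, piston, sleeve and nut lie 24, 36, 50 and 68 mm above the origin.
- rod_tip (a point): Centre of the tip of the upright rod, 82 mm above the bench; the rod tapers from 13 to 5 mm over its last 8 mm.
- stop_plate: Dark steel stop plate, 12 mm high: a flange of 66 mm diameter and 4 mm thick at the bottom, with a round hub of 42 mm diameter from 4 to 12 mm above the underside (grip it by the hub). 20 mm through bore (3.5 mm to spare all round the rod). Loose, lies flat on the bench. Origin: centre of its underside, on the bore axis; z up. 
- piston: Plain round aluminium damper piston, a disc of 52 mm diameter and 14 mm high with six small dark port marks round the bore. 20 mm through bore (3.5 mm to spare all round the rod). Loose, lies flat on the bench. Origin: centre of its underside, on the bore axis; z up. 
- sleeve: Plain steel spacer sleeve, a short tube of 32 mm diameter and 18 mm high, the narrowest and tallest of the parts. 20 mm through bore (3.5 mm to spare all round the rod). Loose, lies flat on the bench. Origin: centre of its underside, on the bore axis; z up. 
- hex_nut: Steel hexagon nut, 38 mm across flats (44 mm over corners), 12 mm high, smooth bore (it is only set down, not screwed). Its flats face along its own x axis and every 60 degrees from it. 20 mm through bore (3.5 mm to spare all round the rod). Loose, lies flat on the bench. Origin: centre of its underside, on the bore axis; z up. 
- oil_seal_carton: Small blue cardboard carton, 46 x 61 x 28 mm, a bystander. Origin: centre of the underside.
- red_tin: Small round red tin with a light grey lid, 44 mm diameter, 44 mm high, a bystander. Origin: centre of the underside.
- cap_wrench: White round cap wrench with a hexagon boss on top, 62 mm diameter, 37 mm high, a bystander. Origin: centre of the underside.
Not all that is in view belongs to the job. Leave any brown or orange look-alike of the sleeve alone.

How it is judged (in metres and radians):
On the way, in this order (a step that is already met when the one before it is completed fails the run):
1. the stop plate is on the rod, flat on the clamp block (z of stop_plate in the frame of rod_holder between 0.02 and 0.028 m and horizontal distance between stop_plate and rod_tip below 0.008 m and angle between stop_plate's own z axis and vertical below 0.12 rad), for 0.2 s.
2. then the piston is on the rod, flat on the stop plate (z of piston in the frame of rod_holder between 0.032 and 0.04 m and horizontal distance between piston and rod_tip below 0.008 m and angle between piston's own z axis and vertical below 0.12 rad), for 0.2 s.
3. then the sleeve is on the rod, flat on the piston (z of sleeve in the frame of rod_holder between 0.046 and 0.054 m and horizontal distance between sleeve and rod_tip below 0.008 m and angle between sleeve's own z axis and vertical below 0.12 rad), for 0.2 s.
4. then the hex nut is over the rod's end, flat on the sleeve (z of hex_nut in the frame of rod_holder between 0.064 and 0.072 m and horizontal distance between hex_nut and rod_tip below 0.008 m and angle between hex_nut's own z axis and vertical below 0.12 rad), for 0.2 s.
At the end, for the whole second after the job is handed in: Stop plate, piston, sleeve and nut over the rod in this order from below, each right way up (0.12 rad), its underside within 4 mm of its height in the stack (24, 36, 50, 68 mm) and centred on the rod within 8 mm; released, at rest; carton, tin and cap wrench within 30 mm of their start (all of step 1 and all of step 2 and all of step 3 and all of step 4 and linear speed of each of stop_plate, piston, sleeve, hex_nut below 0.02 m/s and distance of each of oil_seal_carton, red_tin, cap_wrench from where it was at the start of the episode below 0.03 m); the robot touches nothing.
It fails at once if a bystander (carton, tin or cap wrench) is moved by 30 mm or more (distance of any of oil_seal_carton, red_tin, cap_wrench from where it was at the start of the episode above 0.03 m).
It also fails if it takes over 112 s, if anything falls off the work surface, if the arm or the gripper's body presses on something with over 40 N, if the wrist force passes 120 N, or if a joint passes its speed limit or range.

## Working session

There is one attempt and no reset: what is moved stays moved. The work goes in short steps, Python scripts to look and compute and a tool call to move; the robot and the scene stay as the last step left them, time stands still between calls to the robot, and variables do not carry over. Pictures are saved under pics/ and viewed, at most 14 in all, crops included, and the job is handed in when it is done.

Besides the shell and the picture viewer there is one more tool, called after "Request:" as name(argument=value, ...), one argument or row to a line, values as JSON. servo_tool: Moves the arm, as the interface text tells. Shift numbers are shares of 200 mm and turn numbers shares of 90 degrees, none past 1 either way. Its arguments: {"type":"object","properties":{"linear":{"type":"array","items":{"type":"array","items":{"type":"number","minimum":-1,"maximum":1}}},"spin":{"type":"array","items":{"type":"number","minimum":-1,"maximum":1}},"hand":{"type":"number"}},"required":["linear","spin"]}

```bash
mkdir -p pics; ls; python3 - <<'E'
from plant import monitor, optics
import cv2
o=monitor.get_obs();print(o)
for n in("top","side"):
    c=optics.capture(n);cv2.imwrite(f"pics/{n}0.png",c["frame"]);print(n,c["K"].tolist(),c["world_to_cam"].round(4).tolist())
E
```

```text
pics
{'time': 0.0, 'joint_positions': array([ 1.14102905e+00,  3.42722272e-01,  1.52505552e+00, -2.15201965e-05,
        1.27540676e+00, -1.45998076e-01]), 'dq': array([-0.00072712, -0.0005424 , -0.00037962,  0.00034606,  0.00015896,
        0.00025537]), 'tau': array([ 1.04576040e-03, -4.31242096e+01, -2.44219619e+01,  7.18409009e-02,
        5.60849416e-02, -1.40996613e-04]), 'tool_pos': array([146.79074634, 503.6140362 , 226.03177082]), 'tcp_rot': array([-3.14001470e+00, -2.11229517e-04,  2.85782957e+00]), 'contact_force': array([0.030426  , 0.27643868, 0.18992867]), 'moment': array([-0.04488135,  0.03686018,  0.04333659]), 'finger_force': 0.0, 'grip_width': 91.85416284438602}
top [[409.56051325746853, 0.0, 279.73696216077155], [0.0, 409.56051325746853, 204.93412759825122], [0.0, 0.0, 1.0]] [[-0.0188, -0.9998, -0.0041, -13.348], [-0.9805, 0.0192, -0.1956, 658.0963], [0.1956, 0.0004, -0.9807, 891.3361], [0.0, 0.0, 0.0, 1.0]]
side [[450.7966735234174, 0.0, 278.51434206828924], [0.0, 450.7966735234174, 206.1929879394012], [0.0, 0.0, 1.0]] [[-0.769, -0.6391, -0.011, 497.9916], [-0.4688, 0.5756, -0.67, 359.6245], [0.4345, -0.5101, -0.7423, 813.6125], [0.0, 0.0, 0.0, 1.0]]
```

View pics/top0.png

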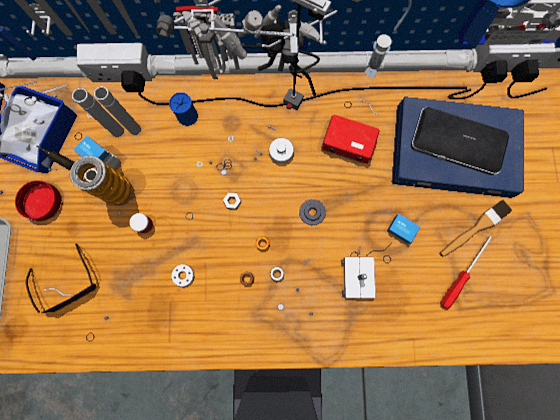

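View pics/side0.png

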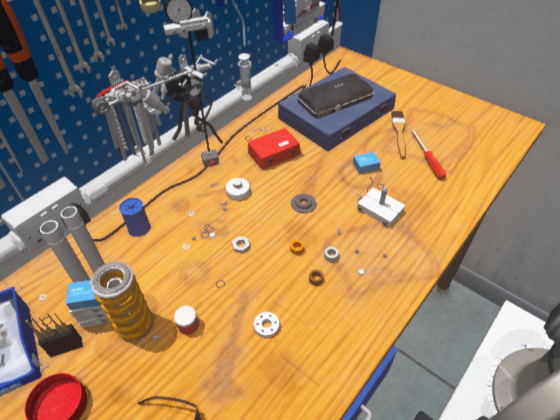

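Candidates in the top view:
- **Stop plate:** dark ring at (313,212).
- **Piston:** white disc with marks at (182,276). The cap wrench at (281,150) has a boss and is not it.
- **Sleeve:** steel ring at (277,274). The orange (262,243) and brown (247,279) rings are look-alikes.
- **Nut:** hexagon at (232,201).
- **Rod block:** (360,278).

The tin is at (142,223) and the carton at (403,229). Next is the close crop.

```bash
cat > h.py <<'E'
import numpy as np, cv2
from plant import monitor, optics
def proj(c,P):
    P=np.atleast_2d(np.array(P,float)); q=(c["world_to_cam"]@np.c_[P,np.ones(len(P))].T)[:3]
    q=c["K"]@q; return (q[:2]/q[2]).T
def ray(c,uv,z):
    R=c["world_to_cam"][:3,:3];t=c["world_to_cam"][:3,3]
    o=-R.T@t; d=R.T@np.linalg.inv(c["K"])@np.array([*uv,1.]); return o+d*(z-o[2])/d[2]
def circ(x,y,z,d,n=60,a0=0):
    a=a0+np.arange(n)*2*np.pi/n; return np.c_[x+d/2*np.cos(a),y+d/2*np.sin(a),z+0*a]
def crop(c,uv,r=20,s=200):
    k=s/(2*r); M=np.array([[k,0,s/2-k*uv[0]-0.5+k/2],[0,k,s/2-k*uv[1]-.5+k/2]])
    return cv2.warpAffine(c["frame"],M,(s,s),flags=cv2.INTER_CUBIC),M
def draw(im,M,pts,col,closed=True):
    q=pts@M[:,:2].T+M[:,2]; cv2.polylines(im,[np.round(q*16).astype(int)],closed,col,1,cv2.LINE_AA,4)
E
cat > m.py <<'E'
from h import *
T=optics.capture("top");S=optics.capture("side")
# triangulate bore-top / rod-tip pixel pairs
for n,u,v,h in [("plate",(313,211.5),(303.5,202.5),12),("piston",(182,275.5),(266.5,323.5),14),("sleeve",(277,274),(331,254),18),("nut",(232,201),(240.5,243.5),12),("rod",(363,277),(384,187),82),("tin",(142,221),(186,316),44),("carton",(403,229),(366,160),28),("wrench",(281,148),(237,186),30)]:
    print(n,ray(T,u,h).round(1),ray(S,v,h).round(1))
rows=[]
for c,L in((T,[(313,211),(182,276),(277,274),(232,201),(360,278)]),(S,[(303,203),(266,324),(331,254),(240,243),(381,205)])):
    rows+=[crop(c,p,30 if i==4 else 20)[0] for i,p in enumerate(L)]
rows+=[rows[0]*0]*2
cv2.imwrite("pics/m1.png",np.vstack([np.hstack(rows[i:i+4]) for i in(0,4,8)]))
E
python3 m.py
```

```text
plate [ 650.2 -107.4   12. ] [647.9 -99.2  12. ]
piston [501.1 210.1  14. ] [502. 213.  14.]
sleeve [500.2 -16.3  18. ] [499.7  -8.6  18. ]
nut [680.5  91.9  12. ] [682.6  96.4  12. ]
rod [ 488.1 -207.1   82. ] [ 492.5 -207.5   82. ]
tin [629.5 301.4  44. ] [624.9 313.2  44. ]
carton [ 600.5 -320.1   28. ] [ 603.6 -317.1   28. ]
wrench [809.2 -31.8  30. ] [805.1 -23.9  30. ]
```

View pics/m1.png

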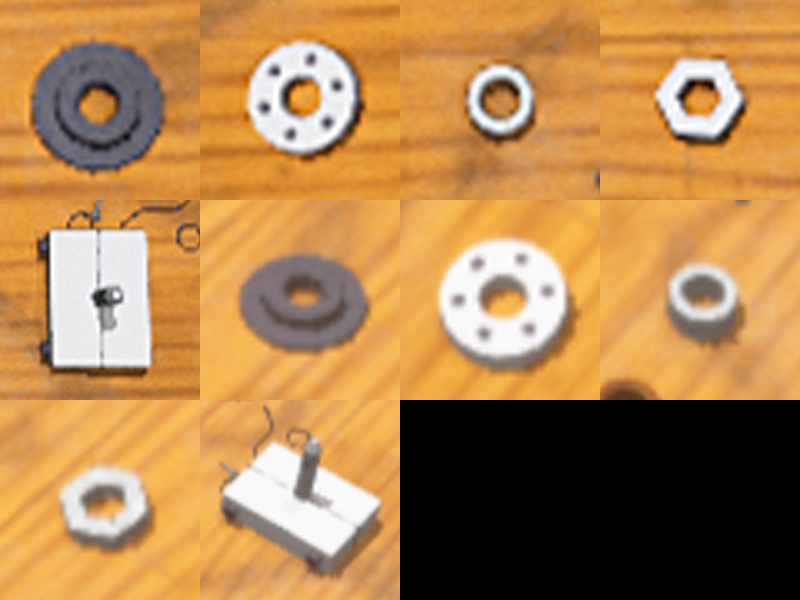

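```bash
cat > fit.py <<'E'
from h import *
from scipy.optimize import least_squares
PARTS={"plate":[(66,0),(66,4),(42,12)],"piston":[(52,0),(52,14)],"sleeve":[(32,0),(32,18)],"nut":[(43.88,0),(43.88,12)],
 "tin":[(44,0),(44,44)]}
def hull(c,n,x,y,z=0,yaw=0):
    k=6 if n=="nut" else 60
    P=np.vstack([circ(x,y,z+h,d,k,yaw+np.pi/6 if k==6 else 0) for d,h in PARTS[n]])
    return cv2.convexHull(proj(c,P).astype(np.float32))[:,0]
def seg(c,n,thr=110):
    return (cv2.cvtColor(c["frame"],cv2.COLOR_BGR2HSV)[...,1]<thr).astype(np.uint8)
def cen(p):
    m=cv2.moments(p.reshape(-1,1,2).astype(np.float32));return np.array([m["m10"],m["m01"]])/m["m00"],m["m00"]
def fit(c,n,x,y,z=0,yaw=0):
    m=seg(c,n);uv=cen(hull(c,n,x,y,z,yaw))[0]
    C=cv2.findContours(m,cv2.RETR_EXTERNAL,cv2.CHAIN_APPROX_NONE)[0]
    best=min(C,key=lambda k:1e9 if cv2.contourArea(k)<60 else np.hypot(*(cen(k)[0]-uv)))
    f=np.zeros(m.shape,np.uint8);cv2.drawContours(f,[best],-1,1,-1)
    M=cv2.moments(f,True);t=np.array([M["m10"],M["m01"]])/M["m00"]
    s=least_squares(lambda q:cen(hull(c,n,*q,z,yaw))[0]-t,[x,y],diff_step=1e-3).x
    return s,M["m00"],cen(hull(c,n,*s,z,yaw))[1],best
E
cat > a.py <<'E'
from fit import *
T=optics.capture("top");S=optics.capture("side")
rows=[]
for n,x,y in[("plate",649,-103),("piston",501,211),("sleeve",500,-12),("nut",681,94)]:
    r=[fit(c,n,x,y,0,.5) for c in(T,S)]
    print(n,*[(q[0].round(1),q[1],round(q[2])) for q in r]); p=(r[0][0]+r[1][0])/2
    for c,q in zip((T,S),r):
        im,M=crop(c,proj(c,[[*p,5]])[0]);draw(im,M,hull(c,n,*q[0],0,.5),(0,255,0));draw(im,M,q[3][:,0].astype(float),(0,0,255));rows.append(im)
    if n=="nut":
        for q in r:
            d=q[3][:,0].astype(float)
for c,uv in((T,(360,278)),(S,(381,205))):
    rows.append(crop(c,uv,25)[0])
rows+=[rows[0]*0]*2
cv2.imwrite("pics/m2.png",np.vstack([np.hstack(rows[i:i+4]) for i in(0,4,8)]))
E
python3 a.py
```

```text
plate (array([ 651.4, -105.9]), 531.0, 554) (array([ 653.4, -105.3]), 385.0, 415)
piston (array([502.5, 210.9]), 398.0, 404) (array([504. , 211.6]), 536.0, 551)
sleeve (array([501.8, -15.7]), 153.0, 146) (array([503.4, -15.1]), 189.0, 190)
nut (array([683.5,  93.4]), 219.0, 218) (array([685.2,  94. ]), 238.0, 238)
```

View pics/m2.png

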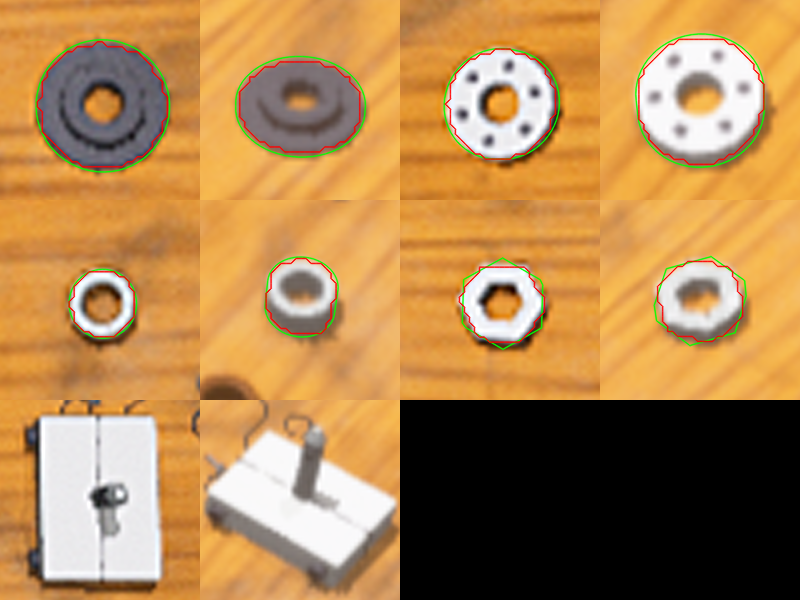

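The outlines fit all four parts, with the two cameras agreeing within 2 mm. The areas match the given sizes, the nut's flats face ±x (yaw about 0), and the bolts on the block are on its +y side. The rod tip is near top (364,275.5) and side (385,187), so I'll check it with an overlay.

```bash
cat > rod.py <<'E'
from fit import *
T=optics.capture("top");S=optics.capture("side")
print(ray(T,(364.3,275.3),82).round(1),ray(S,(385.2,187.3),82).round(1))
rows=[]
def silh(c,q):
    x,y,a=q; R=np.array([[np.cos(a),-np.sin(a)],[np.sin(a),np.cos(a)]])
    b=np.array([[35,48],[-35,48],[-35,-48],[35,-48]])@R.T+[x,y]
    return b
for c,q,uv in((T,(489,-209,-1.57),(362,277)),(S,(491,-209,-1.57),(382,205))):
    # refine block mask centroid-free: overlay
    im,M=crop(c,uv,27,400);b=silh(c,q)
    for z in(0,24): draw(im,M,proj(c,np.c_[b,[z]*4]),(0,255,0) if z else (255,0,0))
    for z,d in((24,13),(74,13),(82,5)): draw(im,M,proj(c,circ(q[0],q[1],z,d)),(0,0,255))
    rows.append(im)
cv2.imwrite("pics/rod.png",np.hstack(rows))
E
python3 rod.py
```

```text
[ 491.8 -210.2   82. ] [ 489.8 -208.5   82. ]
```

View pics/rod.png

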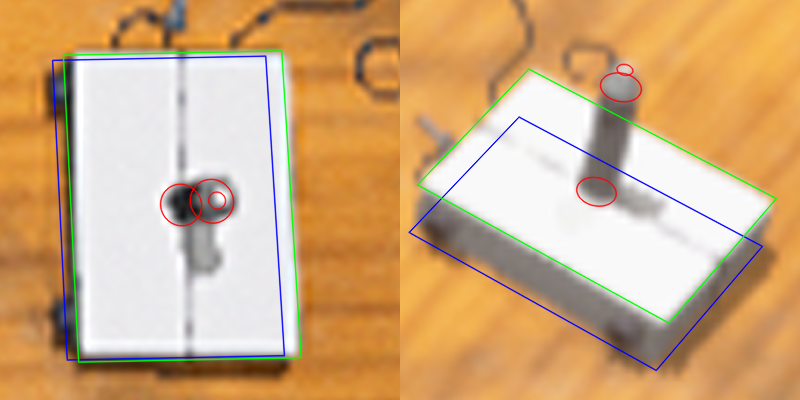

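Request:
servo_tool(
  linear=[
    [0,0,-0.05],
    [0,0,0],
    [0,0,0],
    [0,0,0],
    [0,0,0],
    [0,0,0],
    [0,0,0],
    [0,0,0],
  ],
  spin=[0.1,0.1,0.1,0.1,0.1,0.1,0.1,0.1],
  hand=1,
)

```text
time: 1.4
tool_pos: [146.9, 504.0, 236.7]
tcp_rot: [-3.142, 0.0, 1.596]
contact_force: [0.1, -0.2, -0.4]
grip_width: 91.7
finger_force: 0.0
```

The overlay puts the rod at about (491.3, −208.8), and the two views agree within 2 mm. With tool yaw at π/2, the tool axes are x=+Y, y=+X and z=down. Moving to the plate at (652.4, −105.6).

Request:
servo_tool(
  linear=[
    [-0.1905,0.158,0],
    [-0.1905,0.158,0],
    [-0.1905,0.158,0],
    [-0.1905,0.158,0],
    [-0.1905,0.158,0],
    [-0.1905,0.158,0],
    [-0.1905,0.158,0],
    [-0.1905,0.158,0],
  ],
  spin=[0.016,0,0,0,0,0,0,0],
)

```text
time: 2.4
tool_pos: [403.3, 200.0, 237.0]
tcp_rot: [3.141, -0.0, 1.576]
contact_force: [0.7, 0.6, -0.7]
grip_width: 91.8
finger_force: 0.0
```

Request:
servo_tool(
  linear=[
    [-0.1905,0.158,0],
    [-0.1905,0.158,0],
    [-0.1905,0.158,0],
    [-0.1905,0.158,0],
    [-0.1905,0.158,0],
    [-0.1905,0.158,0],
    [-0.1905,0.158,0],
    [-0.1905,0.158,0],
  ],
  spin=[0,0,0,0,0,0,0,0],
)

```text
time: 3.4
tool_pos: [657.6, -103.5, 236.6]
tcp_rot: [3.142, -0.0, 1.576]
contact_force: [1.5, 1.1, 0.2]
grip_width: 91.9
finger_force: 0.0
```

Request:
servo_tool(
  linear=[
    [-0.01,-0.026,0.2],
    [0,0,0.2],
    [0,0,0.2],
    [0,0,0.2],
    [0,0,0.2],
    [0,0,0.1],
    [0,0,0.05],
    [0,0,0],
  ],
  spin=[0.003,0,0,0,0,0,0,0],
)

```text
time: 4.4
tool_pos: [651.9, -104.2, 7.1]
tcp_rot: [3.141, 0.0, 1.571]
contact_force: [0.3, 0.4, -0.1]
grip_width: 91.4
finger_force: 0.0
```

Request:
servo_tool(
  linear=[
    [0,0,0],
    [0,0,0],
    [0,0,0],
    [0,0,0],
    [0,0,0],
    [0,0,0],
    [0,0,0],
    [0,0,0],
  ],
  spin=[0,0,0,0,0,0,0,0],
  hand=-1,
)

```text
time: 5.4
tool_pos: [651.6, -104.1, 6.7]
tcp_rot: [3.142, -0.0, 1.571]
contact_force: [0.0, 0.6, 0.0]
grip_width: 40.1
finger_force: 30.0
```

Request:
servo_tool(
  linear=[
    [0,0,-0.2],
    [0,0,-0.2],
    [0,0,-0.2],
    [-0.1032,-0.1603,0],
    [-0.1032,-0.1603,0],
    [-0.1032,-0.1603,0],
    [-0.1032,-0.1603,0],
    [-0.1032,-0.1603,0],
  ],
  spin=[0,0,0,0,0,0,0,0],
)

```text
time: 6.4
tool_pos: [490.0, -207.9, 126.5]
tcp_rot: [-3.141, -0.0, 1.571]
contact_force: [0.4, 0.7, -0.7]
grip_width: 40.1
finger_force: 30.0
```

```bash
cat > chk.py <<'E'
import sys
from fit import *
n,x,y,z,out=sys.argv[1],*map(float,sys.argv[2:5]),sys.argv[5]
rows=[]
print(monitor.get_obs()["tool_pos"].round(1))
for c,o in((optics.capture("top"),(-.85,-.3)),(optics.capture("side"),(.85,.3))):
    im,M=crop(c,proj(c,[[491,-209,70]])[0],40,400)
    P=[(d,h) for d,h in PARTS[n]]+[(20,PARTS[n][-1][1])]
    for d,h in P: draw(im,M,proj(c,circ(x+o[0],y+o[1],z+h,d)),(0,255,0))
    draw(im,M,proj(c,circ(491.3+o[0],-208.8+o[1],82,5)),(0,0,255))
    rows.append(im)
cv2.imwrite(out,np.hstack(rows))
E
python3 chk.py plate 491.3 -208.8 120 pics/c1.png
```

```text
[ 490.  -207.9  126.5]
```

View pics/c1.png

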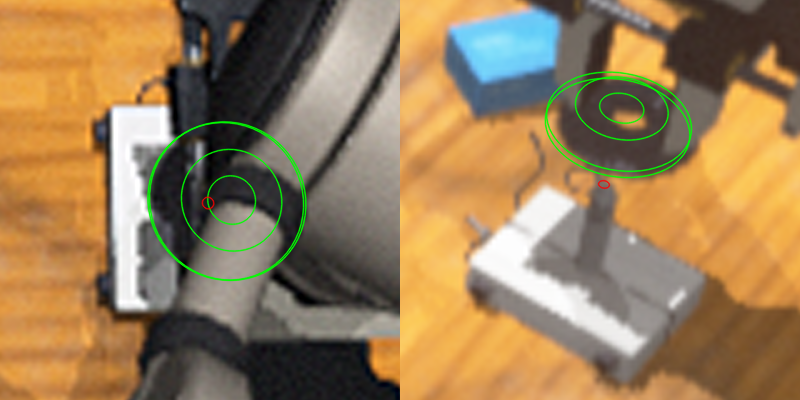

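The rod tip matches its overlay at side (603,186). The plate is held level above it, with its bore at about (628,116), within a few mm. I'll lower it past the tip and watch the side force.

Request:
servo_tool(
  linear=[
    [0.003,0.0065,0.05],
    [0,0,0.05],
    [0,0,0.05],
    [0,0,0.05],
    [0,0,0.05],
    [0,0,0],
    [0,0,0],
    [0,0,0],
  ],
  spin=[0,0,0,0,0,0,0,0],
)

```text
time: 7.5
tool_pos: [492.9, -207.0, 77.1]
tcp_rot: [3.141, 0.0, 1.571]
contact_force: [-0.2, 0.0, -1.4]
grip_width: 40.3
finger_force: 30.0
```

```bash
python3 chk.py plate 491.3 -208.8 70 pics/c2.png
```

```text
[ 492.9 -207.    77.1]
```

View pics/c2.png

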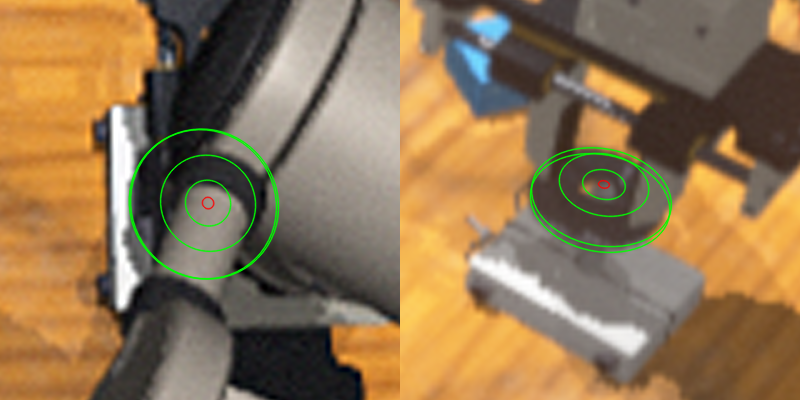

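The plate is level over the tip with no contact force. Lowering fully.

Request:
servo_tool(
  linear=[
    [0,0,0.045],
    [0,0,0.045],
    [0,0,0.045],
    [0,0,0.045],
    [0,0,0.03],
    [0,0,0.015],
    [0,0,0.002],
    [0,0,0],
  ],
  spin=[0,0,0,0,0,0,0,0],
)

```text
time: 8.6
tool_pos: [492.7, -206.9, 31.5]
tcp_rot: [3.141, 0.0, 1.571]
contact_force: [-0.2, -0.1, -0.6]
grip_width: 40.2
finger_force: 30.0
```

Request:
servo_tool(
  linear=[
    [0,0,0],
    [0,0,0],
    [0,0,0],
    [0,0,0],
    [0,0,-0.1],
    [0,0,-0.2],
    [0,0,-0.2],
    [0,0,-0.2],
  ],
  spin=[0,0,0,0,0,0,0,0],
  hand=1,
)

```text
time: 9.6
tool_pos: [492.4, -206.7, 172.6]
tcp_rot: [-3.142, -0.0, 1.571]
contact_force: [0.9, 0.0, -0.8]
grip_width: 91.5
finger_force: 0.0
```

Request:
servo_tool(
  linear=[
    [0.261,0.007,0],
    [0.261,0.007,0],
    [0.261,0.007,0],
    [0.261,0.007,0],
    [0.261,0.007,0],
    [0.261,0.007,0],
    [0.261,0.007,0],
    [0.261,0.007,0],
  ],
  spin=[0,0,0,0,0,0,0,0],
)

```text
time: 10.6
tool_pos: [503.4, 212.5, 171.4]
tcp_rot: [3.141, -0.0, 1.571]
contact_force: [0.0, -1.1, -0.1]
grip_width: 91.7
finger_force: 0.0
```

```bash
python3 - <<'E'
from fit import *
print(monitor.get_obs()["tool_pos"])
rows=[]
for c,o in((optics.capture("top"),(-.85,-.3)),(optics.capture("side"),(.85,.3))):
    im,M=crop(c,proj(c,[[491,-209,30]])[0],30,400)
    for d,h in((66,24),(66,28),(42,36),(20,36)): draw(im,M,proj(c,circ(491.3+o[0],-208.8+o[1],h,d)),(0,255,0))
    draw(im,M,proj(c,circ(491.3+o[0],-208.8+o[1],82,5)),(0,0,255))
    rows.append(im)
cv2.imwrite("pics/c3.png",np.hstack(rows))
E
```

```text
[503.37871229 212.50969183 171.43499102]
```

View pics/c3.png

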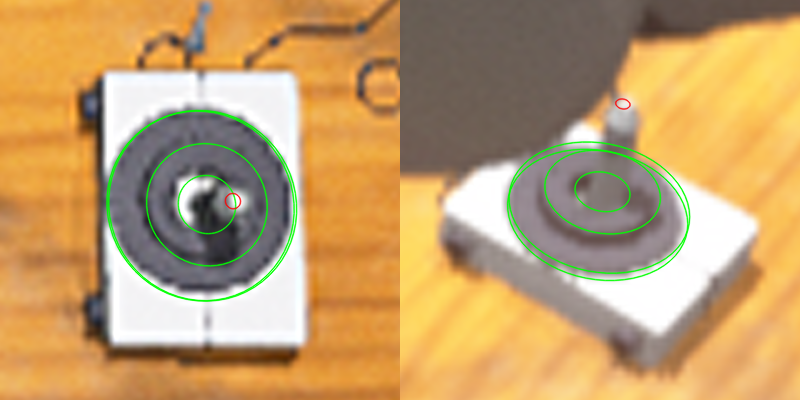

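The plate lies flat and centred on the block, with its outline matching at top (200,200) in the crop. Picking up the piston.

Request:
servo_tool(
  linear=[
    [-0.006,0,0.2],
    [0,0,0.2],
    [0,0,0.2],
    [0,0,0.15],
    [0,0,0.06],
    [0,0,0.022],
    [0,0,0],
    [0,0,0],
  ],
  spin=[0,0,0,0,0,0,0,0],
)

```text
time: 11.7
tool_pos: [504.3, 209.7, 6.0]
tcp_rot: [3.14, -0.001, 1.571]
contact_force: [-0.9, 0.1, -0.6]
grip_width: 91.9
finger_force: 0.0
```

Request:
servo_tool(
  linear=[
    [0,0,0],
    [0,0,0],
    [0,0,0],
    [0,0,0],
    [0,0,0],
    [0,0,0],
    [0,0,0],
    [0,0,0],
  ],
  spin=[0,0,0,0,0,0,0,0],
  hand=-1,
)

```text
time: 12.7
tool_pos: [503.5, 209.6, 4.9]
tcp_rot: [-3.141, -0.0, 1.571]
contact_force: [-1.1, 0.6, -0.1]
grip_width: 50.7
finger_force: 30.0
```

Request:
servo_tool(
  linear=[
    [0,0,-0.2],
    [0,0,-0.2],
    [0,0,-0.2],
    [-0.26,-0.0075,0],
    [-0.26,-0.0075,0],
    [-0.26,-0.0075,0],
    [-0.26,-0.0075,0],
    [-0.26,-0.0075,0],
  ],
  spin=[0,0,0,0,0,0,0,0],
)

```text
time: 13.7
tool_pos: [495.9, -52.1, 124.8]
tcp_rot: [3.141, -0.0, 1.571]
contact_force: [-0.5, -0.3, -0.9]
grip_width: 50.7
finger_force: 30.0
```

Request:
servo_tool(
  linear=[
    [-0.26,-0.0075,0],
    [-0.26,-0.0075,0],
    [-0.2,-0.0075,0],
    [-0.078,0,0],
    [0,0,0],
    [0,0,0],
    [0,0,0],
    [0,0,0],
  ],
  spin=[0,0,0,0,0,0,0,0],
)

```text
time: 14.7
tool_pos: [491.9, -209.1, 125.0]
tcp_rot: [3.142, -0.0, 1.573]
contact_force: [-0.2, -0.1, -1.9]
grip_width: 51.1
finger_force: 30.0
```

Request:
servo_tool(
  linear=[
    [-0.003,-0.002,0.05],
    [0,0,0.05],
    [0,0,0.05],
    [0,0,0.05],
    [0,0,0.04],
    [0,0,0.02],
    [0,0,0],
    [0,0,0],
  ],
  spin=[0,0,0,0,0,0,0,0],
)

```text
time: 15.7
tool_pos: [491.6, -210.7, 73.2]
tcp_rot: [3.141, 0.0, 1.571]
contact_force: [0.8, 0.1, -1.8]
grip_width: 50.8
finger_force: 30.0
```

```bash
python3 chk.py piston 491.3 -208.8 68 pics/c4.png
```

```text
[ 491.6 -210.7   73.2]
```

View pics/c4.png

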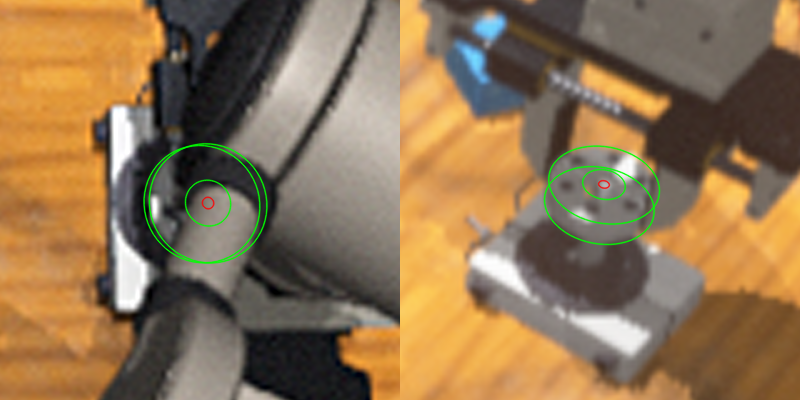

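The piston is level over the rod, with its bore round the tip at about side (604,184). Lowering and releasing.

Request:
servo_tool(
  linear=[
    [0,0,0.04],
    [0,0,0.04],
    [0,0,0.04],
    [0,0,0.025],
    [0,0,0.01],
    [0,0,0.003],
    [0,0,0],
    [0,0,0],
  ],
  spin=[0,0,0,0,0,0,0,0],
)

```text
time: 16.8
tool_pos: [491.5, -210.7, 41.5]
tcp_rot: [3.141, 0.0, 1.571]
contact_force: [-0.1, 0.3, -1.1]
grip_width: 50.7
finger_force: 30.0
```

Request:
servo_tool(
  linear=[
    [0,0,0],
    [0,0,0],
    [0,0,0],
    [0,0,0],
    [0,0,-0.1],
    [0,0,-0.2],
    [0,0,-0.2],
    [0,0,-0.2],
  ],
  spin=[0,0,0,0,0,0,0,0],
  hand=1,
)

```text
time: 17.8
tool_pos: [491.2, -210.5, 182.6]
tcp_rot: [-3.142, -0.0, 1.571]
contact_force: [0.9, -0.3, 0.8]
grip_width: 91.9
finger_force: 0.0
```

Request:
servo_tool(
  linear=[
    [0.1626,0.0095,0],
    [0.1626,0.0095,0],
    [0.1626,0.0095,0],
    [0.1626,0.0095,0],
    [0.1626,0.0095,0],
    [0.1626,0.0095,0],
    [0,0,0],
    [0,0,0],
  ],
  spin=[0,0,0,0,0,0,0,0],
  hand=0.35,
)

```text
time: 18.8
tool_pos: [502.7, -15.9, 181.3]
tcp_rot: [3.142, 0.0, 1.572]
contact_force: [-0.2, -0.9, -0.0]
grip_width: 62.0
finger_force: 0.0
```

```bash
python3 - <<'E'
from fit import *
print(monitor.get_obs()["tool_pos"])
for c,o in((optics.capture("top"),(-.85,-.3)),(optics.capture("side"),(.85,.3))):
    im,M=crop(c,proj(c,[[491,-209,40]])[0],30,400)
    for d,h in((52,36),(52,50),(20,50)): draw(im,M,proj(c,circ(491.3+o[0],-208.8+o[1],h,d)),(0,255,0))
    if c["K"][0,0]>430: cv2.imwrite("pics/c5.png",im)
E
```

```text
[502.69254423 -15.91726413 181.33073108]
```

View pics/c5.png

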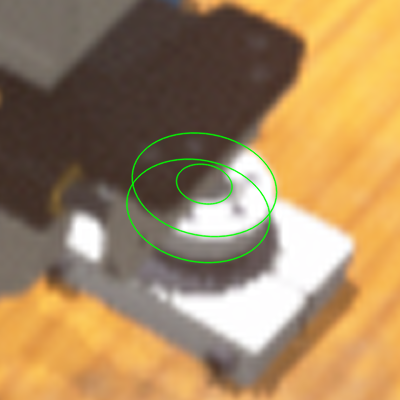

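The piston sits flat on the plate, and its lower rim is on the outline where the gripper doesn't hide it. Picking up the sleeve.

Request:
servo_tool(
  linear=[
    [0.002,0,0.2],
    [0,0,0.2],
    [0,0,0.2],
    [0,0,0.15],
    [0,0,0.08],
    [0,0,0.035],
    [0,0,0.012],
    [0,0,0],
  ],
  spin=[0,0,0,0,0,0,0,0],
)

```text
time: 19.9
tool_pos: [503.1, -15.4, 6.4]
tcp_rot: [3.141, 0.0, 1.571]
contact_force: [0.5, -0.2, -0.6]
grip_width: 62.0
finger_force: 0.0
```

Request:
servo_tool(
  linear=[
    [0,0,0],
    [0,0,0],
    [0,0,0],
    [0,0,0],
    [0,0,0],
    [0,0,0],
    [0,0,0],
    [0,0,0],
  ],
  spin=[0,0,0,0,0,0,0,0],
  hand=-1,
)

```text
time: 20.9
tool_pos: [502.7, -15.1, 6.0]
tcp_rot: [3.142, -0.0, 1.571]
contact_force: [-1.1, -0.3, 5.1]
grip_width: 30.3
finger_force: 30.0
```

Request:
servo_tool(
  linear=[
    [0,0,-0.2],
    [0,0,-0.2],
    [0,0,-0.2],
    [-0.1935,-0.0114,0],
    [-0.1935,-0.0114,0],
    [-0.1935,-0.0114,0],
    [-0.1935,-0.0114,0],
    [-0.1935,-0.0114,0],
  ],
  spin=[0,0,0,0,0,0,0,0],
)

```text
time: 21.9
tool_pos: [491.0, -209.8, 125.4]
tcp_rot: [-3.141, -0.0, 1.571]
contact_force: [-0.4, -0.3, -0.6]
grip_width: 30.8
finger_force: 30.0
```

Request:
servo_tool(
  linear=[
    [0,0,0],
    [0,0,0],
    [0,0,0.1],
    [0,0,0.05],
    [0,0,0.025],
    [0,0,0],
    [0,0,0],
    [0,0,0],
  ],
  spin=[0,0,0,0,0,0,0,0],
)

```text
time: 22.9
tool_pos: [491.6, -208.7, 91.3]
tcp_rot: [3.141, 0.0, 1.571]
contact_force: [-0.7, -1.0, -1.3]
grip_width: 30.4
finger_force: 30.0
```

```bash
python3 chk.py sleeve 491.3 -208.8 86 pics/c6.png
```

```text
[ 491.6 -208.7   91.3]
```

View pics/c6.png

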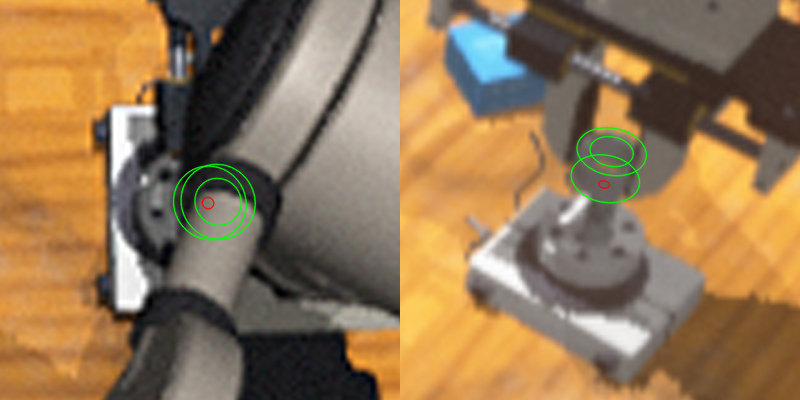

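The piston is seated, and the sleeve sits over the tip on its outline at side (610,165). Lowering and releasing.

Request:
servo_tool(
  linear=[
    [0,0,0.04],
    [0,0,0.04],
    [0,0,0.04],
    [0,0,0.03],
    [0,0,0.018],
    [0,0,0.007],
    [0,0,0],
    [0,0,0],
  ],
  spin=[0,0,0,0,0,0,0,0],
)

```text
time: 24.0
tool_pos: [491.6, -208.7, 56.1]
tcp_rot: [3.141, 0.0, 1.571]
contact_force: [-0.1, 0.4, 0.3]
grip_width: 30.2
finger_force: 30.0
```

Request:
servo_tool(
  linear=[
    [0,0,0],
    [0,0,0],
    [0,0,0],
    [0,0,0],
    [0,0,-0.1],
    [0,0,-0.2],
    [0,0,-0.2],
    [0,0,-0.1],
  ],
  spin=[0,0,0,0,0,0,0,0],
  hand=1,
)

```text
time: 25.0
tool_pos: [492.1, -209.0, 178.3]
tcp_rot: [3.139, 0.002, 1.571]
contact_force: [-0.7, -0.4, 0.6]
grip_width: 91.7
finger_force: 0.0
```

```bash
python3 - <<'E'
from fit import *
p=monitor.get_obs()["tool_pos"];print(p, (684.3-p[0])/200,(93.7-p[1])/200)
c=optics.capture("top")
for yaw in np.radians([-10,-5,0,5,10]):  # nut yaw by silhouette overlap
    m=seg(c,"nut");best=0
    h=hull(c,"nut",683.5,93.4,0,yaw);f=np.zeros((420*8,560*8),np.uint8);cv2.fillConvexPoly(f,np.round((h+.5)*8).astype(int),1)
    M=cv2.resize(m,None,fx=8,fy=8,interpolation=0);sub=(slice(180*8,222*8),slice(210*8,255*8))
    print(np.degrees(yaw),(f[sub]&M[sub]).sum()/(f[sub]|M[sub]).sum())
E
```

```text
[ 492.07275454 -208.9795643   178.25749773] 0.9611362272928932 1.5133978215191852
-10.0 0.7417589932977705
-5.0 0.752720216231201
0.0 0.7528569461654964
5.0 0.7365326770576975
10.0 0.7187013865404126
```

Request:
servo_tool(
  linear=[
    [0.189,0.12,0],
    [0.189,0.12,0],
    [0.189,0.12,0],
    [0.189,0.12,0],
    [0.189,0.12,0],
    [0.189,0.12,0],
    [0.189,0.12,0],
    [0.189,0.12,0],
  ],
  spin=[0,0,0,0,0,0,0,0],
)

```text
time: 26.05
tool_pos: [683.7, 95.2, 174.9]
tcp_rot: [-3.141, 0.0, 1.571]
contact_force: [0.1, -0.1, 0.3]
grip_width: 91.4
finger_force: 0.0
```

Request:
servo_tool(
  linear=[
    [0,0,0.2],
    [0,0,0.2],
    [0,0,0.2],
    [0,0,0.15],
    [0,0,0.07],
    [0,0,0.03],
    [0,0,0.01],
    [0,0,0],
  ],
  spin=[0,0,0,0,0,0,0,0],
)

```text
time: 27.05
tool_pos: [683.9, 93.9, 5.0]
tcp_rot: [3.14, -0.0, 1.571]
contact_force: [-0.1, -0.3, 0.2]
grip_width: 91.6
finger_force: 0.0
```

Request:
servo_tool(
  linear=[
    [0,0,0],
    [0,0,0],
    [0,0,0],
    [0,0,0],
    [0,0,0],
    [0,0,0],
    [0,0,0],
    [0,0,0],
  ],
  spin=[0,0,0,0,0,0,0,0],
  hand=-1,
)

```text
time: 28.05
tool_pos: [683.2, 93.9, 3.9]
tcp_rot: [-3.142, -0.0, 1.571]
contact_force: [0.6, 0.3, -0.8]
grip_width: 37.6
finger_force: 29.7
```

Request:
servo_tool(
  linear=[
    [0,0,-0.2],
    [0,0,-0.2],
    [0,0,-0.2],
    [-0.15,-0.0965,0],
    [-0.19,-0.12,0],
    [-0.19,-0.12,0],
    [-0.19,-0.12,0],
    [-0.19,-0.12,0],
  ],
  spin=[0,0,0,0,0,0,0,0],
)

```text
time: 29.05
tool_pos: [567.1, -89.2, 124.0]
tcp_rot: [3.141, 0.0, 1.571]
contact_force: [-0.4, -0.3, -0.2]
grip_width: 38.0
finger_force: 29.7
```

Request:
servo_tool(
  linear=[
    [-0.19,-0.12,0],
    [-0.19,-0.12,0],
    [-0.19,-0.12,0],
    [-0.0335,-0.0265,0],
    [0,0,0],
    [0,0,0],
    [0,0,0],
    [0,0,0],
  ],
  spin=[0,0,0,0,0,0,0,0],
)

```text
time: 30.05
tool_pos: [491.2, -208.2, 123.8]
tcp_rot: [3.142, -0.0, 1.573]
contact_force: [-0.5, 0.3, -0.1]
grip_width: 38.1
finger_force: 29.7
```

Request:
servo_tool(
  linear=[
    [-0.002,0,0.07],
    [0,0,0.06],
    [0,0,0.03],
    [0,0,0.01],
    [0,0,0],
    [0,0,0],
    [0,0,0],
    [0,0,0],
  ],
  spin=[0,0,0,0,0,0,0,0],
)

```text
time: 31.05
tool_pos: [490.9, -209.3, 90.1]
tcp_rot: [3.141, 0.0, 1.571]
contact_force: [0.4, 0.2, -0.6]
grip_width: 37.9
finger_force: 29.7
```

```bash
python3 chk.py nut 491.3 -208.8 86 pics/c7.png
```

```text
[ 490.9 -209.3   90.1]
```

View pics/c7.png

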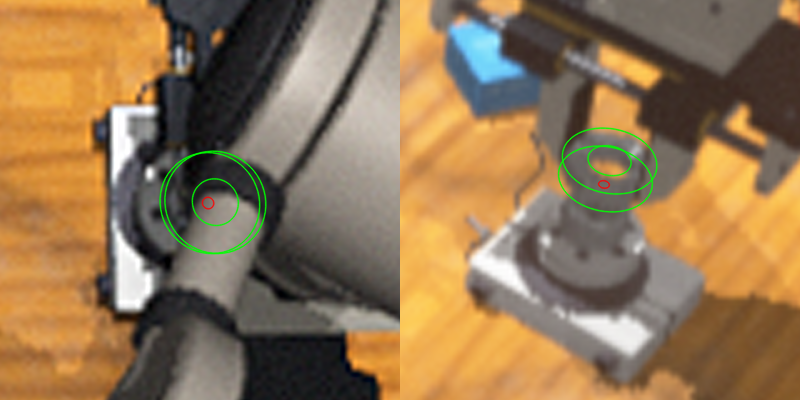

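The sleeve is seated, and the nut's bore at side (609,160) is over the tip on its outline. Lowering and releasing.

Request:
servo_tool(
  linear=[
    [0,0,0.03],
    [0,0,0.03],
    [0,0,0.02],
    [0,0,0.006],
    [0,0,0.001],
    [0,0,0],
    [0,0,0],
    [0,0,0],
  ],
  spin=[0,0,0,0,0,0,0,0],
)

```text
time: 32.15
tool_pos: [490.8, -209.3, 72.6]
tcp_rot: [3.141, 0.0, 1.571]
contact_force: [0.4, 0.2, -0.0]
grip_width: 38.0
finger_force: 29.7
```

Request:
servo_tool(
  linear=[
    [0,0,0],
    [0,0,0],
    [0,0,0],
    [0,0,0],
    [0,0,-0.1],
    [0,0,-0.2],
    [0,0,-0.2],
    [0,0,-0.1],
  ],
  spin=[0,0,0,0,0,0,0,0],
  hand=1,
)

```text
time: 33.15
tool_pos: [491.4, -209.7, 194.9]
tcp_rot: [3.139, 0.002, 1.571]
contact_force: [0.1, 0.2, -0.6]
grip_width: 91.8
finger_force: 0.0
```

Request:
servo_tool(
  linear=[
    [0.25,0,0],
    [0.25,0,0],
    [0.25,0,0],
    [0.25,0,0],
    [0.25,0,0],
    [0.25,0,0],
    [0,0,0],
    [0,0,0],
  ],
  spin=[0,0,0,0,0,0,0,0],
)

```text
time: 34.15
tool_pos: [490.6, 90.3, 192.5]
tcp_rot: [-3.142, 0.0, 1.572]
contact_force: [0.0, -0.8, 0.2]
grip_width: 92.1
finger_force: 0.0
```

```bash
python3 - <<'E'
from fit import *
print(monitor.get_obs()["tool_pos"])
rows=[]
for c,o in((optics.capture("top"),(-.85,-.3)),(optics.capture("side"),(.85,.3))):
    im,M=crop(c,proj(c,[[491,-209,45]])[0],28,400)
    for d,h in((66,24),(52,50),(32,68),(43.9,80),(20,80)): draw(im,M,proj(c,circ(491.3+o[0],-208.8+o[1],h,d)),(0,255,0))
    rows.append(im)
cv2.imwrite("pics/end.png",np.hstack(rows))
E
```

```text
[490.58366971  90.34831304 192.48093632]
```

View pics/end.png

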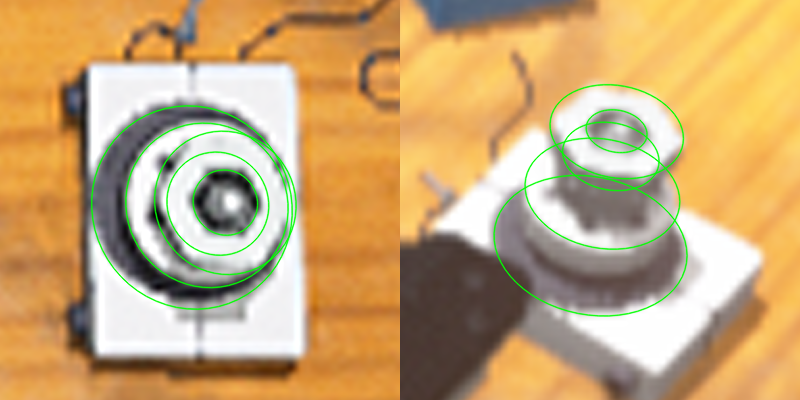

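The stack is complete. All four parts lie flat and centred, and the rod tip shows inside the nut's bore at top (230,200). Handing in.

```bash
python3 -c "
from plant import workorder
print(workorder.close_job())"
```

```text
the job is handed in; nothing more can be done
None
```

The stop plate, piston, sleeve and nut are stacked on the rod in that order and released. The last picture shows each flat and centred, no move went near the carton, tin or cap wrench, and the job was handed in at about 34 s without a verdict coming back.

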